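Find and cap the weak leaf spring

ROBOT

A 6-joint arm with a two-finger parallel gripper is mounted at the origin on the work surface. World frame = base frame: x ahead of the robot, y to its left, z up, the work surface at z = 0. Lengths are in m, angles in rad, forces in N, time in s.
With the tool pointing down it reaches from about 0.2 to 0.875 m from the base axis. Payload 3.4 kg.
Tool frame: the origin (TCP) lies midway between the tips of the shut fingers; the grasp point (between the pads) lies 19 mm behind it; z points along the fingers, y is the line along which they close (so a half turn about z gives the same grasp; the last joint's range is limited). The gripper opens to 94 mm and grips with 3 to 60 N. Pads are 16 mm wide; open, the fingers measure 119 mm over their backs; the gripper's body (75 mm by 177 mm) begins 78 mm behind the grasp point.
Start: joints at [-1.442, 0.276, 1.505, -0, 1.361, -0.121], TCP at [0.142, -0.557, 0.205] pointing down, gripper open.
Joint ranges: [-2.89, 2.89], [-0.75, 2.08], [0.22, 2.7], [-1.18, 4.32], [0.11, 2.71], [-2.7, 2.7]. Speed limits (rad/s): [2.57, 2.57, 3.14, 3.14, 3.14, 3.14].

INTERFACE

Orientations are given as a unit quaternion [w, x, y, z].
In Python, from bench import read_state, get_image, get_calibration, finish_job gives the robot as it stands. The module is installed in compiled form; this text tells all that it offers.
- The arm moves only by the tool apply_moves, never from a script. Its argument "commands" is a list of rows, each a list of 4 numbers: the shift along the tool's x, y, z in m, then the turn about the tool's z in degrees. A call has 1 to 5 rows; each row is the pose to reach, as a shift and turn from the pose commanded when the call began, along the tool's axes at that moment; what a row does not reach only later rows make up. A row lasts 1/12 s, in which the tool goes at most 41.7 mm and 7.16 degrees, less where a joint would pass 70% of its speed; a pose out of reach is approached as far as the arm can. A call with a gripper value outside its range is refused whole. "hand" is the opening, from 0 (shut) to 1 (fully open), set as the call begins (left out, the last holds). The fingers move at their own pace and stop on an object; "force" is the grip in N (left out, the last holds). Time passes only in rows, so rows that repeat a pose let the fingers close. It gives the time, the measured TCP pose, the force, the opening and the grip force at its end, in the units of the state.
- read_state(): the state, without advancing time (a new reading comes with each control period).
- get_image(name): name is "scene" or "side" or "wrist"; returns the picture (420x560x3 uint8, red, green, blue); there is no depth.
- get_calibration(name): a dict with "camera_matrix" (3x3 intrinsics, pixels), "cam_to_world" (4x4, takes a point from camera to world coordinates). Camera axes: x right, y up, looking along -z (the intrinsics and any distortion apply to the point x, -y, -z); pixel columns grow to the right and rows downward; lengths in m; the calibration is good to about 2 mm. A picture is of the moment at which its call begins: read the wrist's pose just before it. get_calibration takes no time and is no camera call; for the wrist camera it gives the pose at the moment of the call.
- finish_job(): hands the job in; it is judged then, once.
The state is a dict: "clock": time; "joints": joint angles; "joint_velocities": joint speeds; "tau": joint torques, N m; "tool_pos": TCP position; "eef_rot": TCP orientation; "wrist_force": force on the tool from outside, world axes, zero at the start; "moment": the same for the moment, N m; "opening": finger opening in m; "grasp_force": force on a finger pad.
Only numpy, scipy, OpenCV 4.12 (cv2) and the standard library are available. Lean on these libraries where they do the work, as an engineer would, in place of code of your own. Each camera call takes 0.05 s, during which the arm holds its last target. There are 200 camera calls.

TASK

Check the three leaf springs on the board one after another, from the robot's left to its right: press each with the closed fingers on its blue mid-span band with about 7.5 N, hold that for a second, note how far it gives, and let it spring back; never load a spring with more than 14 N. Then put the red reject cap fully down over the pin of the weak spring, the one that gave about twice as far as the others, and let go. Leave everything else on the bench where it is.

Things in the scene. Friction and masses are not known exactly. Their poses are not given: they have to be found in the camera images.
- rack: white board with a black edge, 260 (x) x 300 (y) x 14 mm fixed on the bench, carrying three leaf-spring stations side by side, 90 mm apart along its y axis; origin under its centre; x points from the spring tips to their clamps (away from the robot), +y is the robot's left, z up
- spring_a: clamp block of one of the three stations, fixed on the board, its axes parallel to the board's; origin on the board's top under the middle of its leaf's free length; the block (45 x 36 x 60 mm, screw heads to 65 mm) stands 100 mm from there along +x. Which station stands left, middle or right changes
- leaf_a (a joint): deflection of the leaf clamped in spring_a, rad: 0 at rest (level), growing as the leaf is pressed down; stop at 0.35. The dark steel blade is 150 mm long from the clamp to the free end (towards the robot), 28 mm wide, 3 mm thick, swings about the clamp's edge and springs back. The three look alike: two give about 4 to 6 mm at mid-span under 7.5 N, the weak one about twice that
- mid_a (a point): mid-span press point of that leaf, on its top face in the middle of a 16 mm blue band, 75 mm from the clamp; 64 mm above the bench at rest; moves with the leaf
- pin_a (a point): foot of the upright brass pin near that leaf's free end, on the leaf's top face, 60 mm from the blue band towards the robot; pin 8 mm across, 22 mm tall, rounded top; z up along the pin; moves with the leaf
- spring_b: clamp block of one of the three stations, fixed on the board, its axes parallel to the board's; origin on the board's top under the middle of its leaf's free length; the block (45 x 36 x 60 mm, screw heads to 65 mm) stands 100 mm from there along +x. Which station stands left, middle or right changes
- leaf_b (a joint): deflection of the leaf clamped in spring_b, rad: 0 at rest (level), growing as the leaf is pressed down; stop at 0.35. The dark steel blade is 150 mm long from the clamp to the free end (towards the robot), 28 mm wide, 3 mm thick, swings about the clamp's edge and springs back. The three look alike: two give about 4 to 6 mm at mid-span under 7.5 N, the weak one about twice that
- mid_b (a point): mid-span press point of that leaf, on its top face in the middle of a 16 mm blue band, 75 mm from the clamp; 64 mm above the bench at rest; moves with the leaf
- pin_b (a point): foot of the upright brass pin near that leaf's free end, on the leaf's top face, 60 mm from the blue band towards the robot; pin 8 mm across, 22 mm tall, rounded top; z up along the pin; moves with the leaf
- spring_c: clamp block of one of the three stations, fixed on the board, its axes parallel to the board's; origin on the board's top under the middle of its leaf's free length; the block (45 x 36 x 60 mm, screw heads to 65 mm) stands 100 mm from there along +x. Which station stands left, middle or right changes
- leaf_c (a joint): deflection of the leaf clamped in spring_c, rad: 0 at rest (level), growing as the leaf is pressed down; stop at 0.35. The dark steel blade is 150 mm long from the clamp to the free end (towards the robot), 28 mm wide, 3 mm thick, swings about the clamp's edge and springs back. The three look alike: two give about 4 to 6 mm at mid-span under 7.5 N, the weak one about twice that
- mid_c (a point): mid-span press point of that leaf, on its top face in the middle of a 16 mm blue band, 75 mm from the clamp; 64 mm above the bench at rest; moves with the leaf
- pin_c (a point): foot of the upright brass pin near that leaf's free end, on the leaf's top face, 60 mm from the blue band towards the robot; pin 8 mm across, 22 mm tall, rounded top; z up along the pin; moves with the leaf
- red_cap_mid (a point): centre of the red reject cap, half-way up: a heavy round cap (120 g), 30 mm across, 40 mm tall, standing open end down, with a 14 mm bore 28 mm deep from below; when it sits fully on a pin its underside rests on the leaf, this point 20 mm above the pin's foot; the leaf sags a few mm under it
- green_cap_mid (a point): centre of the green pass cap, half-way up; same shape as the red cap; bystander, leave alone
- module: bystander: black relay module with a grey top, 75 x 45 x 60 mm; origin under its centre
- screwdriver: bystander: screwdriver lying on the bench; origin on the bench under it
- jar: bystander: small glass jar with a white cap, 52 mm across, 65 mm tall; origin under its centre
- gauge_block: bystander: bare steel block 60 x 25 x 20 mm; origin under its centre
- bin: bystander: open blue parts bin 110 x 90 x 45 mm; origin under its centre
- loupe: bystander: black eye loupe, 44 mm across, 34 mm tall; origin under its centre
There are look-alikes about, which are no part of the job. Of the things that look like the part that bears red_cap_mid, the smallest one is meant.

How it is judged:
On the way, in this order (a step that is already met when the one before it is completed fails the run):
1. left spring pressed by the fingers at its blue band (within 20 mm) with 6 to 9 N, held 0.4 s (((contact force between the fingers and spring_a between 6 and 9 N and value of joint leaf_a above 0.03 rad and horizontal distance between the grasp point and mid_a below 0.02 m and y of spring_a in the frame of rack above 0.045 m) or (contact force between the fingers and spring_b between 6 and 9 N and value of joint leaf_b above 0.03 rad and horizontal distance between the grasp point and mid_b below 0.02 m and y of spring_b in the frame of rack above 0.045 m) or (contact force between the fingers and spring_c between 6 and 9 N and value of joint leaf_c above 0.03 rad and horizontal distance between the grasp point and mid_c below 0.02 m and y of spring_c in the frame of rack above 0.045 m))), for 0.4 s.
2. middle spring pressed by the fingers at its blue band (within 20 mm) with 6 to 9 N, held 0.4 s (((contact force between the fingers and spring_a between 6 and 9 N and value of joint leaf_a above 0.03 rad and horizontal distance between the grasp point and mid_a below 0.02 m and y of spring_a in the frame of rack between -0.045 and 0.045 m) or (contact force between the fingers and spring_b between 6 and 9 N and value of joint leaf_b above 0.03 rad and horizontal distance between the grasp point and mid_b below 0.02 m and y of spring_b in the frame of rack between -0.045 and 0.045 m) or (contact force between the fingers and spring_c between 6 and 9 N and value of joint leaf_c above 0.03 rad and horizontal distance between the grasp point and mid_c below 0.02 m and y of spring_c in the frame of rack between -0.045 and 0.045 m))), for 0.4 s.
3. right spring pressed by the fingers at its blue band (within 20 mm) with 6 to 9 N, held 0.4 s (((contact force between the fingers and spring_a between 6 and 9 N and value of joint leaf_a above 0.03 rad and horizontal distance between the grasp point and mid_a below 0.02 m and y of spring_a in the frame of rack below -0.045 m) or (contact force between the fingers and spring_b between 6 and 9 N and value of joint leaf_b above 0.03 rad and horizontal distance between the grasp point and mid_b below 0.02 m and y of spring_b in the frame of rack below -0.045 m) or (contact force between the fingers and spring_c between 6 and 9 N and value of joint leaf_c above 0.03 rad and horizontal distance between the grasp point and mid_c below 0.02 m and y of spring_c in the frame of rack below -0.045 m))), for 0.4 s.
At the end, for the whole second after the job is handed in: The red cap sits fully down over the pin of the weak spring (cap centre within 7 mm of the pin, its height within 5 mm of seated), the leaf sagging under its weight by 0.029 to 0.08 rad as only the weak one does, at rest, and the robot has let go (((horizontal distance between red_cap_mid and pin_a below 0.007 m and z of red_cap_mid in the frame of pin_a between 0.015 and 0.025 m and value of joint leaf_a between 0.029 and 0.08 rad and velocity of joint leaf_a between -0.05 and 0.05 rad/s) or (horizontal distance between red_cap_mid and pin_b below 0.007 m and z of red_cap_mid in the frame of pin_b between 0.015 and 0.025 m and value of joint leaf_b between 0.029 and 0.08 rad and velocity of joint leaf_b between -0.05 and 0.05 rad/s) or (horizontal distance between red_cap_mid and pin_c below 0.007 m and z of red_cap_mid in the frame of pin_c between 0.015 and 0.025 m and value of joint leaf_c between 0.029 and 0.08 rad and velocity of joint leaf_c between -0.05 and 0.05 rad/s))); the robot touches nothing.
It fails at once if a spring is loaded with more than 14 N (contact force between anything else and spring_a above 14 N or contact force between anything else and spring_b above 14 N or contact force between anything else and spring_c above 14 N).
It fails at once if a bystander is moved by more than 25 mm (distance of any of green_cap_mid, module, screwdriver, jar, gauge_block, bin, loupe from where it was at the start of the episode above 0.025 m).
It also fails if it takes over 72 s, if anything falls off the work surface, if the arm or the gripper's body presses on something with over 40 N, if the wrist force passes 120 N, or if a joint passes its speed limit or range.

## Working session

There is one attempt and no reset: what is moved stays moved. The work goes in short steps, Python scripts to look and compute and a tool call to move; the robot and the scene stay as the last step left them, time stands still between calls to the robot, and variables do not carry over. Pictures are saved under pics/ and viewed, at most 10 in all, crops included, and the job is handed in when it is done.

Besides the shell and the picture viewer there is one more tool, called after "Call:" as name([rows], argument=value, ...), one row to a line, values as JSON. apply_moves: Moves the arm, as the interface text tells. Its arguments: {"type":"object","properties":{"commands":{"type":"array","items":{"type":"array","items":{"type":"number"}}},"hand":{"type":"number"},"force":{"type":"number"}},"required":["commands"]}

```bash
mkdir -p pics; cat > h.py <<'E'
import numpy as np, cv2
from bench import *
def ray(c,u,v):
    K=np.array(c["camera_matrix"]);T=np.array(c["cam_to_world"])
    p=np.linalg.solve(K,[u,v,1.]);d=T[:3,:3]@np.array([p[0],-p[1],-p[2]]);return T[:3,3],d
def onz(c,u,v,z):
    o,d=ray(c,u,v);return o+d*(z-o[2])/d[2]
def proj(c,P):
    K=np.array(c["camera_matrix"]);T=np.array(c["cam_to_world"])
    q=T[:3,:3].T@(np.array(P)-T[:3,3]);p=K@np.array([q[0],-q[1],-q[2]]);return p[:2]/p[2]
def two(c1,p1,c2,p2):
    o,d=ray(c1,*p1);q,e=ray(c2,*p2)
    A=np.stack([d,-e],1);s=np.linalg.lstsq(A,q-o,rcond=None)[0]
    a=o+d*s[0];b=q+e*s[1];return (a+b)/2,np.linalg.norm(a-b)
def save(n,im):cv2.imwrite("pics/"+n+".png",im[:,:,::-1])
E
python3 - <<'E'
from h import *
s=read_state();print(s)
for n in ("scene","side","wrist"):
    c=get_calibration(n);print(n,c.keys(),np.round(np.array(c["camera_matrix"]),1).tolist(),np.round(np.array(c["cam_to_world"]),3).tolist())
    im=get_image(n);save(n,im);np.save(n+".npy",im)
E
```

```text
{'clock': 0.0, 'joints': array([-1.44197280e+00,  2.76553732e-01,  1.50612552e+00, -2.81275600e-05,
        1.36073445e+00, -1.21003548e-01]), 'joint_velocities': array([-1.07486195e-03,  4.35570595e-04,  2.13512260e-03, -4.67415790e-04,
       -2.37574103e-03,  1.59159901e-05]), 'tau': array([ 7.02966918e-04, -4.04574466e+01, -2.37225938e+01,  7.03605101e-02,
        3.44315590e-02, -1.37809607e-04]), 'tool_pos': array([ 0.14206701, -0.55656518,  0.20463134]), 'eef_rot': array([-9.10466754e-04,  9.92207665e-01,  1.24591815e-01, -1.73119924e-05]), 'wrist_force': array([ 0.4602496 , -0.35899771, -0.36396961]), 'moment': array([-0.05128519, -0.01886392, -0.02984577]), 'grasp_force': 0.0, 'opening': 0.09363675030314211}
scene dict_keys(['camera_matrix', 'cam_to_world']) [[535.0, 0.0, 284.2], [0.0, 535.0, 208.0], [0.0, 0.0, 1.0]] [[0.877, -0.368, 0.309, 1.0], [0.481, 0.678, -0.556, -0.814], [-0.005, 0.636, 0.772, 1.157], [0.0, 0.0, 0.0, 1.0]]
side dict_keys(['camera_matrix', 'cam_to_world']) [[468.9, 0.0, 285.9], [0.0, 468.9, 206.7], [0.0, 0.0, 1.0]] [[-0.991, 0.089, -0.102, 0.408], [-0.134, -0.746, 0.652, 1.003], [-0.018, 0.66, 0.751, 1.252], [0.0, 0.0, 0.0, 1.0]]
wrist dict_keys(['camera_matrix', 'cam_to_world']) [[366.0, 0.0, 276.0], [0.0, 366.0, 206.3], [0.0, 0.0, 1.0]] [[0.246, 0.938, 0.242, 0.211], [-0.969, 0.239, 0.06, -0.539], [-0.002, -0.249, 0.968, 0.384], [0.0, 0.0, 0.0, 1.0]]
```

View pics/scene.png

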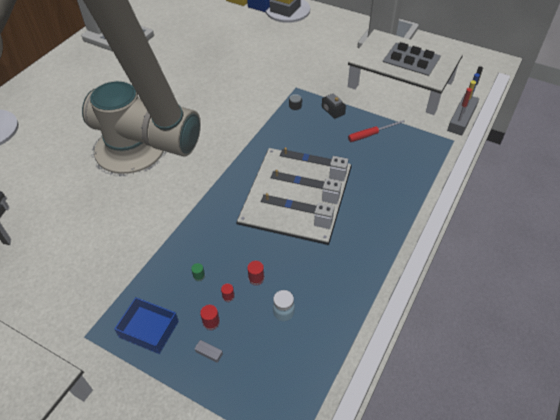

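View pics/side.png

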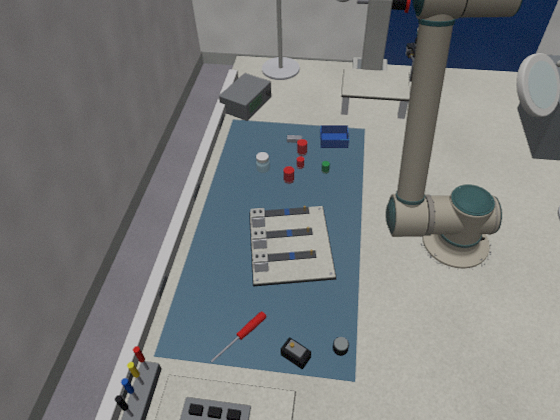

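The scene view shows the board with three leaves, with blue bands near (306,157), (305,180) and (290,204). There are three red caps at (256,271), (228,292) and (209,316). The one at (228,292), or (300,162) in the side view, is the smallest, so it should be the one meant. The green cap is at (198,271). Next I measure these and take one enlarged crop.

```bash
cat > m.py <<'E'
from h import *
def blobs(im,kind,box):
    h=cv2.cvtColor(im,cv2.COLOR_RGB2HSV);H,S,V=[h[...,i].astype(int) for i in range(3)]
    m={'red':((H<8)|(H>172))&(S>150)&(V>70),'blue':(H>105)&(H<128)&(S>130)&(V>60),'brass':(H>12)&(H<30)&(S>80)&(V>60)}[kind]
    k=np.zeros_like(m);x0,y0,x1,y1=box;k[y0:y1,x0:x1]=1;m=(m&k).astype(np.uint8)
    n,l,s,c=cv2.connectedComponentsWithStats(m,connectivity=8)
    return [(c[i].round(2),s[i].tolist()) for i in range(1,n) if s[i][4]>=5]
E
python3 - <<'E'
from m import *
B={'scene':[('blue',(240,145,355,240)),('brass',(240,145,355,240)),('red',(180,240,300,340))],'side':[('blue',(245,200,335,285)),('brass',(245,200,335,285)),('red',(250,130,360,190))]}
C={n:get_calibration(n) for n in B}
for n in B:
    im=np.load(n+".npy")
    for k,b in B[n]:
        for c,s in blobs(im,k,b):
            print(n,k,c,s,onz(C[n],*c,{'blue':.064,'brass':.075,'red':.02}[k]).round(4))
a=np.load("scene.npy")[240:340,180:310];b=np.load("scene.npy")[145:245,235:365]
save("crop1",np.hstack([cv2.resize(x,None,fx=3,fy=3,interpolation=cv2.INTER_CUBIC) for x in (a,b)]))
E
```

```text
scene blue [305.08 156.68] [303, 154, 5, 6, 25] [0.5229 0.1699 0.064 ]
scene blue [296.92 179.33] [294, 177, 6, 6, 24] [0.5435 0.0806 0.064 ]
scene blue [288.16 203.4 ] [285, 201, 7, 6, 25] [ 0.5637 -0.0074  0.064 ]
scene brass [285.17 149.83] [285, 148, 2, 5, 6] [0.4646 0.1573 0.075 ]
scene brass [276.38 172.25] [276, 170, 2, 5, 8] [0.4856 0.068  0.075 ]
scene brass [266.5 196. ] [266, 194, 2, 5, 10] [ 0.5049 -0.0205  0.075 ]
scene red [254.97 267.59] [248, 261, 15, 14, 167] [ 0.5733 -0.2008  0.02  ]
scene red [226.88 289.1 ] [222, 284, 11, 13, 101] [ 0.5448 -0.2875  0.02  ]
scene red [208.37 312.75] [201, 305, 16, 20, 208] [ 0.5411 -0.3631  0.02  ]
scene red [211.15 325.23] [207, 324, 8, 3, 13] [ 0.5651 -0.3871  0.02  ]
side blue [286.5 211.5] [285, 209, 4, 6, 24] [ 0.5641 -0.008   0.064 ]
side blue [288.92 232.64] [287, 230, 5, 6, 25] [0.5444 0.0801 0.064 ]
side blue [291.57 255.68] [289, 253, 6, 7, 28] [0.5246 0.1687 0.064 ]
side brass [304.38 208.12] [304, 206, 2, 5, 8] [ 0.5054 -0.0204  0.075 ]
side brass [307.5 229. ] [307, 227, 2, 5, 10] [0.4859 0.0668 0.075 ]
side brass [311.   251.71] [310, 250, 3, 5, 7] [0.466  0.1544 0.075 ]
side red [301.8  145.67] [297, 139, 10, 15, 107] [ 0.5554 -0.3924  0.02  ]
side red [300.08 161.19] [297, 156, 7, 11, 62] [ 0.552  -0.3031  0.02  ]
side red [288.57 173.51] [284, 166, 10, 16, 126] [ 0.587  -0.2317  0.02  ]
```

View pics/crop1.png

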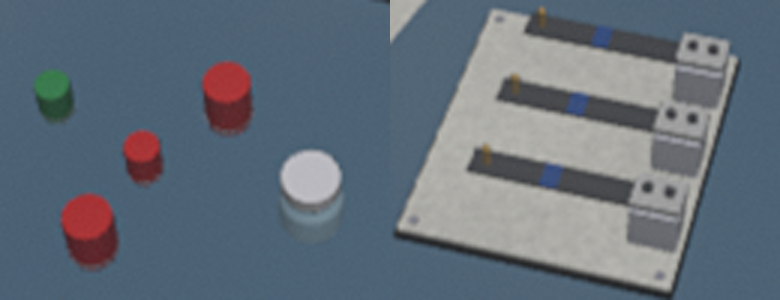

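The enlarged crop confirms it. The candidates are scene (256,271), (228,292) and (209,316), and the middle one is clearly the smallest and matches the green cap's size, so it is the red reject cap. The bands are at about (0.524,0.169), (0.544,0.080) and (0.564,-0.008). I'm moving to the left band with the fingers shut.

Call:
apply_moves([
  [0.022, -0.0244, 0, 0],
  [0.044, -0.0488, 0, 0],
  [0.066, -0.0732, 0, 0],
  [0.088, -0.0976, 0, 0],
  [0.11, -0.122, 0, 0],
], hand=0, force=20)

```text
clock: 0.57
tool_pos: [0.2189, -0.4101, 0.2051]
eef_rot: [-0.0, 0.992, 0.124, 0.0]
wrist_force: [0.4, 0.1, 0.5]
opening: 0.0641
grasp_force: 0.0
```

Call:
apply_moves([
  [0.022, -0.0244, 0, 0],
  [0.044, -0.0488, 0, 0],
  [0.066, -0.0732, 0, 0],
  [0.088, -0.0976, 0, 0],
  [0.11, -0.122, 0, 0],
])

```text
clock: 0.98
tool_pos: [0.2953, -0.2647, 0.2054]
eef_rot: [-0.0, 0.992, 0.124, 0.0]
wrist_force: [1.0, 0.8, -0.6]
opening: 0.0306
grasp_force: 0.0
```

Call:
apply_moves([
  [0.022, -0.0244, 0, 0],
  [0.044, -0.0488, 0, 0],
  [0.066, -0.0732, 0, 0],
  [0.088, -0.0976, 0, 0],
  [0.11, -0.122, 0, 0],
])

```text
clock: 1.4
tool_pos: [0.3716, -0.1193, 0.2054]
eef_rot: [0.0, 0.992, 0.124, 0.0]
wrist_force: [1.2, -0.5, 0.1]
opening: 0.0006
grasp_force: 0.0
```

Call:
apply_moves([
  [0.022, -0.0244, 0, 0],
  [0.044, -0.0488, 0, 0],
  [0.066, -0.0732, 0, 0],
  [0.088, -0.0976, 0, 0],
  [0.11, -0.122, 0, 0],
])

```text
clock: 1.82
tool_pos: [0.4481, 0.0261, 0.2054]
eef_rot: [0.0, 0.992, 0.125, -0.0]
wrist_force: [-0.3, -0.8, -0.1]
opening: 0.0004
grasp_force: 0.0
```

Call:
apply_moves([
  [0.022, -0.0244, 0.01, 0],
  [0.044, -0.0488, 0.02, 0],
  [0.066, -0.0732, 0.03, 0],
  [0.09, -0.0976, 0.04, 0],
  [0.11, -0.121, 0.05, 0],
])

```text
clock: 2.23
tool_pos: [0.5253, 0.1707, 0.1547]
eef_rot: [0.0, 0.992, 0.125, 0.0]
wrist_force: [0.5, -0.8, 0.2]
opening: 0.0005
grasp_force: 0.0
```

Call:
apply_moves([
  [-0.001, 0.001, 0.02, 0],
  [-0.001, 0.001, 0.045, 0],
  [-0.001, 0.001, 0.07, 0],
  [-0.001, 0.001, 0.083, 0],
  [-0.001, 0.001, 0.083, 0],
])

```text
clock: 2.65
tool_pos: [0.5209, 0.1672, 0.069]
eef_rot: [0.0, 0.992, 0.125, -0.004]
wrist_force: [0.1, 0.2, -0.4]
opening: 0.0003
grasp_force: 0.0
```

Call:
apply_moves([
  [0, 0, 0.003, 0],
  [0, 0, 0.006, 0],
  [0, 0, 0.008, 0],
  [0, 0, 0.008, 0],
])

```text
clock: 2.98
tool_pos: [0.5243, 0.1676, 0.065]
eef_rot: [0.0, 0.992, 0.124, 0.001]
wrist_force: [0.7, -0.3, 0.2]
opening: 0.0004
grasp_force: 0.0
```

Call:
apply_moves([
  [0, 0, 0.001, 0],
  [0, 0, 0.002, 0],
  [0, 0, 0.002, 0],
])

```text
clock: 3.23
tool_pos: [0.5244, 0.1677, 0.0629]
eef_rot: [0.0, 0.992, 0.125, 0.001]
wrist_force: [0.6, -0.2, 1.5]
opening: 0.0005
grasp_force: 0.6
```

Call:
apply_moves([
  [0, 0, 0.001, 0],
  [0, 0, 0.001, 0],
])

```text
clock: 3.4
tool_pos: [0.5244, 0.1677, 0.0618]
eef_rot: [0.0, 0.992, 0.125, 0.001]
wrist_force: [1.7, -0.8, 2.2]
opening: 0.0002
grasp_force: 1.1
```

Call:
apply_moves([
  [0, 0, 0.001, 0],
  [0, 0, 0.002, 0],
  [0, 0, 0.002, 0],
])

```text
clock: 3.65
tool_pos: [0.5246, 0.1677, 0.0597]
eef_rot: [0.0, 0.992, 0.125, 0.001]
wrist_force: [0.5, 0.8, 3.4]
opening: 0.0006
grasp_force: 2.0
```

Call:
apply_moves([
  [0, 0, 0.001, 0],
  [0, 0, 0.002, 0],
  [0, 0, 0.002, 0],
])

```text
clock: 3.9
tool_pos: [0.5246, 0.1678, 0.0578]
eef_rot: [0.0, 0.992, 0.125, 0.001]
wrist_force: [0.8, -0.4, 5.9]
opening: 0.0009
grasp_force: 2.8
```

Call:
apply_moves([
  [0, 0, 0.001, 0],
  [0, 0, 0.002, 0],
  [0, 0, 0.002, 0],
  [0, 0, 0.002, 0],
])

```text
clock: 4.23
tool_pos: [0.5248, 0.1678, 0.0562]
eef_rot: [-0.0, 0.992, 0.125, 0.001]
wrist_force: [1.1, -0.6, 7.7]
opening: 0.0004
grasp_force: 3.5
```

Call:
apply_moves([
  [0, 0, 0, 0],
  [0, 0, 0, 0],
  [0, 0, 0, 0],
])

```text
clock: 4.48
tool_pos: [0.5248, 0.1678, 0.0562]
eef_rot: [-0.0, 0.992, 0.125, 0.001]
wrist_force: [0.4, -0.2, 6.8]
opening: 0.0004
grasp_force: 3.5
```

Call:
apply_moves([
  [0, 0, 0, 0],
  [0, 0, 0, 0],
  [0, 0, 0, 0],
])

```text
clock: 4.73
tool_pos: [0.5248, 0.1678, 0.0562]
eef_rot: [0.0, 0.992, 0.125, 0.001]
wrist_force: [0.1, -0.2, 6.2]
opening: 0.0003
grasp_force: 3.5
```

Call:
apply_moves([
  [0, 0, 0, 0],
  [0, 0, 0, 0],
  [0, 0, 0, 0],
])

```text
clock: 4.98
tool_pos: [0.5248, 0.1678, 0.0563]
eef_rot: [-0.0, 0.992, 0.125, 0.001]
wrist_force: [1.1, -0.8, 6.9]
opening: 0.0006
grasp_force: 3.5
```

Call:
apply_moves([
  [0, 0, 0, 0],
  [0, 0, 0, 0],
  [0, 0, 0, 0],
])

```text
clock: 5.23
tool_pos: [0.5248, 0.1678, 0.0562]
eef_rot: [-0.0, 0.992, 0.125, 0.001]
wrist_force: [1.0, -0.1, 7.7]
opening: 0.0002
grasp_force: 3.5
```

Call:
apply_moves([
  [0, 0, 0.0005, 0],
  [0, 0, 0.0005, 0],
  [0, 0, 0.0005, 0],
  [0, 0, 0.0005, 0],
  [0, 0, 0.0005, 0],
])

```text
clock: 5.65
tool_pos: [0.5248, 0.1678, 0.0558]
eef_rot: [0.0, 0.992, 0.125, 0.001]
wrist_force: [1.1, -1.2, 7.4]
opening: 0.0004
grasp_force: 3.7
```

Call:
apply_moves([
  [0, 0, 0, 0],
  [0, 0, 0, 0],
  [0, 0, 0, 0],
  [0, 0, 0, 0],
])

```text
clock: 5.98
tool_pos: [0.5249, 0.1678, 0.0558]
eef_rot: [0.0, 0.992, 0.125, 0.001]
wrist_force: [0.6, -0.4, 7.6]
opening: 0.0003
grasp_force: 3.7
```

Call:
apply_moves([
  [0, 0, 0, 0],
  [0, 0, 0, 0],
  [0, 0, 0, 0],
  [0, 0, 0, 0],
])

```text
clock: 6.32
tool_pos: [0.5248, 0.1678, 0.0558]
eef_rot: [0.0, 0.992, 0.125, 0.001]
wrist_force: [1.0, 0.2, 8.4]
opening: 0.0002
grasp_force: 3.7
```

Call:
apply_moves([
  [0, 0, -0.002, 0],
  [0, 0, -0.005, 0],
  [0, 0, -0.01, 0],
  [0, 0, -0.02, 0],
  [0, 0, -0.03, 0],
])

```text
clock: 6.73
tool_pos: [0.5223, 0.1674, 0.0847]
eef_rot: [0.0, 0.992, 0.125, -0.002]
wrist_force: [0.2, 0.6, -0.8]
opening: 0.0005
grasp_force: 0.0
```

Call:
apply_moves([
  [0, 0.02, -0.005, 0],
  [-0.001, 0.045, -0.005, 0],
  [-0.002, 0.07, -0.005, 0],
  [-0.0025, 0.0894, -0.005, 0],
  [-0.0025, 0.0894, 0, 0],
])

```text
clock: 7.15
tool_pos: [0.5449, 0.0775, 0.0861]
eef_rot: [0.001, 0.992, 0.123, 0.001]
wrist_force: [1.2, 0.4, 0.1]
opening: 0.0004
grasp_force: 0.0
```

Call:
apply_moves([
  [0, 0, 0.008, 0],
  [0, 0, 0.014, 0],
  [0, 0, 0.018, 0],
  [0, 0, 0.019, 0],
  [0, 0, 0.019, 0],
])

```text
clock: 7.57
tool_pos: [0.5427, 0.0813, 0.0652]
eef_rot: [-0.0, 0.992, 0.125, -0.001]
wrist_force: [0.9, -0.8, 0.7]
opening: 0.0007
grasp_force: 0.0
```

Call:
apply_moves([
  [0, 0, 0.001, 0],
  [0, 0, 0.002, 0],
  [0, 0, 0.003, 0],
  [0, 0, 0.003, 0],
])

```text
clock: 7.9
tool_pos: [0.5437, 0.0808, 0.0632]
eef_rot: [-0.0, 0.992, 0.125, 0.0]
wrist_force: [0.5, 0.4, 1.6]
opening: 0.0006
grasp_force: 1.0
```

Call:
apply_moves([
  [0, 0, 0.001, 0],
  [0, 0, 0.001, 0],
])

```text
clock: 8.07
tool_pos: [0.5437, 0.0808, 0.0623]
eef_rot: [-0.0, 0.992, 0.124, 0.0]
wrist_force: [0.4, 2.0, 3.6]
opening: 0.001
grasp_force: 1.8
```

Call:
apply_moves([
  [0, 0, 0.001, 0],
  [0, 0, 0.0015, 0],
  [0, 0, 0.0015, 0],
])

```text
clock: 8.32
tool_pos: [0.5438, 0.0808, 0.0609]
eef_rot: [-0.0, 0.992, 0.124, 0.0]
wrist_force: [-0.6, 2.4, 6.2]
opening: 0.0007
grasp_force: 3.0
```

Call:
apply_moves([
  [0, 0, 0.0008, 0],
  [0, 0, 0.0008, 0],
  [0, 0, 0.0008, 0],
])

```text
clock: 8.57
tool_pos: [0.5438, 0.0808, 0.0604]
eef_rot: [-0.0, 0.992, 0.124, 0.001]
wrist_force: [-1.5, 2.2, 6.4]
opening: 0.0004
grasp_force: 3.4
```

Call:
apply_moves([
  [0, 0, 0.0004, 0],
  [0, 0, 0.0004, 0],
  [0, 0, 0.0004, 0],
])

```text
clock: 8.82
tool_pos: [0.5438, 0.0808, 0.0601]
eef_rot: [-0.0, 0.992, 0.124, 0.001]
wrist_force: [-2.1, 2.6, 6.5]
opening: 0.0009
grasp_force: 3.7
```

Call:
apply_moves([
  [0, 0, 0, 0],
  [0, 0, 0, 0],
  [0, 0, 0, 0],
  [0, 0, 0, 0],
  [0, 0, 0, 0],
])

```text
clock: 9.23
tool_pos: [0.5438, 0.0808, 0.0601]
eef_rot: [-0.0, 0.992, 0.124, 0.001]
wrist_force: [-1.8, 2.0, 7.5]
opening: 0.0004
grasp_force: 3.7
```

Call:
apply_moves([
  [0, 0, 0, 0],
  [0, 0, 0, 0],
  [0, 0, 0, 0],
  [0, 0, 0, 0],
])

```text
clock: 9.57
tool_pos: [0.5438, 0.0808, 0.0601]
eef_rot: [-0.0, 0.992, 0.124, 0.001]
wrist_force: [-1.3, 2.9, 7.1]
opening: 0.0007
grasp_force: 3.7
```

Call:
apply_moves([
  [0, 0, 0, 0],
  [0, 0, 0, 0],
  [0, 0, 0, 0],
  [0, 0, 0, 0],
])

```text
clock: 9.9
tool_pos: [0.5438, 0.0808, 0.0601]
eef_rot: [-0.0, 0.992, 0.124, 0.001]
wrist_force: [-0.7, 2.4, 7.6]
opening: 0.0
grasp_force: 3.7
```

Call:
apply_moves([
  [0, 0, -0.002, 0],
  [0, 0, -0.005, 0],
  [0, 0, -0.01, 0],
  [0, 0, -0.02, 0],
  [0, 0, -0.03, 0],
])

```text
clock: 10.32
tool_pos: [0.5431, 0.08, 0.0895]
eef_rot: [0.0, 0.992, 0.125, -0.001]
wrist_force: [0.6, -0.0, 1.0]
opening: 0.0007
grasp_force: 0.0
```

Call:
apply_moves([
  [0, 0.02, 0, 0],
  [-0.001, 0.045, 0, 0],
  [-0.002, 0.07, 0, 0],
  [-0.002, 0.09, 0, 0],
  [-0.002, 0.0905, 0, 0],
])

```text
clock: 10.73
tool_pos: [0.5656, -0.0113, 0.0902]
eef_rot: [0.001, 0.992, 0.123, 0.001]
wrist_force: [-0.1, 0.2, 0.4]
opening: 0.0002
grasp_force: 0.0
```

Call:
apply_moves([
  [0, 0, 0.008, 0],
  [0, 0, 0.016, 0],
  [0, 0, 0.022, 0],
  [0, 0, 0.023, 0],
  [0, 0, 0.023, 0],
])

```text
clock: 11.15
tool_pos: [0.5629, -0.0068, 0.0653]
eef_rot: [-0.0, 0.992, 0.125, -0.001]
wrist_force: [0.6, -0.5, 0.2]
opening: 0.0004
grasp_force: 0.0
```

Call:
apply_moves([
  [0, 0, 0, 0],
  [0, 0, 0, 0],
  [0, 0, 0.001, 0],
  [0, 0, 0.002, 0],
  [0, 0, 0.002, 0],
])

```text
clock: 11.57
tool_pos: [0.5639, -0.0077, 0.0642]
eef_rot: [0.0, 0.992, 0.125, 0.0]
wrist_force: [-0.5, 0.5, -0.4]
opening: 0.0004
grasp_force: 0.0
```

Call:
apply_moves([
  [0, 0, 0.001, 0],
  [0, 0, 0.001, 0],
])

```text
clock: 11.73
tool_pos: [0.564, -0.0078, 0.0633]
eef_rot: [0.0, 0.992, 0.125, 0.0]
wrist_force: [0.4, 1.5, 2.5]
opening: 0.0003
grasp_force: 0.8
```

Call:
apply_moves([
  [0, 0, 0.001, 0],
  [0, 0, 0.001, 0],
])

```text
clock: 11.9
tool_pos: [0.5641, -0.0078, 0.0625]
eef_rot: [0.0, 0.992, 0.125, 0.0]
wrist_force: [-0.4, -0.3, 3.0]
opening: 0.0006
grasp_force: 1.5
```

Call:
apply_moves([
  [0, 0, 0.001, 0],
  [0, 0, 0.002, 0],
  [0, 0, 0.002, 0],
])

```text
clock: 12.15
tool_pos: [0.5642, -0.0078, 0.0607]
eef_rot: [0.0, 0.992, 0.125, 0.0]
wrist_force: [-1.4, 0.6, 5.3]
opening: 0.0001
grasp_force: 3.0
```

Call:
apply_moves([
  [0, 0, 0.0006, 0],
  [0, 0, 0.0006, 0],
  [0, 0, 0.0006, 0],
])

```text
clock: 12.4
tool_pos: [0.5642, -0.0078, 0.0603]
eef_rot: [0.0, 0.992, 0.125, 0.0]
wrist_force: [-1.0, 0.9, 7.6]
opening: 0.0001
grasp_force: 3.3
```

Call:
apply_moves([
  [0, 0, 0.0006, 0],
  [0, 0, 0.0006, 0],
  [0, 0, 0.0006, 0],
  [0, 0, 0.0006, 0],
])

```text
clock: 12.73
tool_pos: [0.5642, -0.0078, 0.0599]
eef_rot: [0.0, 0.992, 0.125, 0.0]
wrist_force: [-2.6, 1.0, 7.3]
opening: 0.0005
grasp_force: 3.7
```

Call:
apply_moves([
  [0, 0, 0, 0],
  [0, 0, 0, 0],
  [0, 0, 0, 0],
  [0, 0, 0, 0],
  [0, 0, 0, 0],
])

```text
clock: 13.15
tool_pos: [0.5642, -0.0078, 0.0599]
eef_rot: [0.0, 0.992, 0.125, 0.0]
wrist_force: [-1.9, 0.5, 7.8]
opening: 0.0005
grasp_force: 3.7
```

Call:
apply_moves([
  [0, 0, 0, 0],
  [0, 0, 0, 0],
  [0, 0, 0, 0],
  [0, 0, 0, 0],
  [0, 0, 0, 0],
])

```text
clock: 13.57
tool_pos: [0.5642, -0.0077, 0.0599]
eef_rot: [0.0, 0.992, 0.125, 0.0]
wrist_force: [-2.7, 1.2, 7.5]
opening: 0.0002
grasp_force: 3.7
```

Call:
apply_moves([
  [0, 0, -0.002, 0],
  [0, 0, -0.006, 0],
  [0, 0, -0.02, 0],
  [0, 0, -0.045, 0],
  [0, 0, -0.075, 0],
])

```text
clock: 13.98
tool_pos: [0.5622, -0.0077, 0.1328]
eef_rot: [-0.0, 0.992, 0.125, -0.002]
wrist_force: [0.0, 0.7, 0.6]
opening: 0.0002
grasp_force: 0.0
```

Spring gives at 7.5 N: left about 8.2 mm, middle about 4.1 mm, right about 4.2 mm. The left spring is the weak one. Now I move to look at the cap, opening the fingers on the way.

Call:
apply_moves([
  [-0.008, 0.025, -0.018, 0],
  [-0.017, 0.055, -0.036, 0],
  [-0.026, 0.083, -0.054, 0],
  [-0.035, 0.11, -0.07, 0],
  [-0.043, 0.137, -0.08, 0],
], hand=0.9)

```text
clock: 14.4
tool_pos: [0.5564, -0.1528, 0.2157]
eef_rot: [0.001, 0.992, 0.125, 0.001]
wrist_force: [0.3, 0.7, -0.1]
opening: 0.0304
grasp_force: 0.0
```

Call:
apply_moves([
  [-0.01, 0.033, 0, 0],
  [-0.02, 0.066, 0, 0],
  [-0.034, 0.1, 0, 0],
  [-0.043, 0.13, 0, 0],
  [-0.043, 0.137, 0, 0],
])

```text
clock: 14.82
tool_pos: [0.5474, -0.2999, 0.2132]
eef_rot: [0.001, 0.992, 0.122, -0.001]
wrist_force: [0.7, -0.2, -0.7]
opening: 0.0638
grasp_force: 0.0
```

Call:
apply_moves([
  [0, 0, 0, 0],
  [0, 0, 0, 0],
  [0, 0, 0, 0],
])

```text
clock: 15.07
tool_pos: [0.5483, -0.2929, 0.2138]
eef_rot: [-0.001, 0.992, 0.125, -0.0]
wrist_force: [-0.5, 0.1, 1.0]
opening: 0.0827
grasp_force: 0.0
```

```bash
python3 - <<'E'
from m import *
s=read_state();print(s['tool_pos'],s['opening'])
c=get_calibration("wrist");im=get_image("wrist");save("w1",im);np.save("w1.npy",im)
print(np.array(c["cam_to_world"]).round(3).tolist())
for k in('red',):
    for p,st in blobs(im,k,(0,0,560,420)): print(p,st,onz(c,*p,.04).round(4))
for q in [(.548,-.295,.04),(.548,-.295,0)]:print(proj(c,q))
E
```

```text
[ 0.54827636 -0.29290477  0.21382685] 0.08272947424417111
[[0.247, 0.938, 0.242, 0.617], [-0.969, 0.24, 0.06, -0.276], [-0.002, -0.25, 0.968, 0.393], [0.0, 0.0, 0.0, 1.0]]
[209.32 132.66] [187, 112, 47, 44, 1581] [ 0.5827 -0.2186  0.04  ]
[280.09 184.74] [266, 169, 29, 32, 722] [ 0.5508 -0.2961  0.04  ]
[357.38 203.32] [335, 180, 46, 47, 1591] [ 0.5516 -0.3752  0.04  ]
[278.32826395 187.14386283]
[278.15625698 179.83579581]
```

View pics/w1.png

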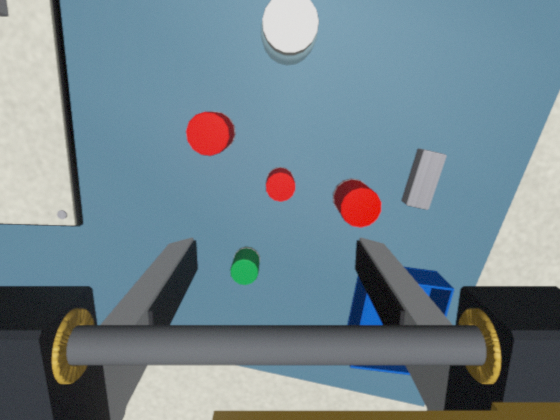

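The wrist view shows the small red cap's top disc centred at about (280,186), at (0.549,-0.296), nearly under the tool. The big caps are at (209,133) and (358,205), and the green one at (245,267). I'm narrowing the opening to about 47 mm so the fingers clear the big caps, then descending.

Call:
apply_moves([
  [0, 0.002, 0.03, 0],
  [0.0003, 0.0035, 0.06, 0],
  [0.0003, 0.0035, 0.09, 0],
  [0.0003, 0.0035, 0.12, 0],
  [0.0003, 0.0035, 0.14, 0],
], hand=0.5)

```text
clock: 15.53
tool_pos: [0.5485, -0.2951, 0.0717]
eef_rot: [-0.001, 0.992, 0.126, -0.001]
wrist_force: [-0.8, 0.9, -0.7]
opening: 0.0547
grasp_force: 0.0
```

Call:
apply_moves([
  [0, 0, 0, 0],
  [0, 0, 0, 0],
])

```text
clock: 15.7
tool_pos: [0.5492, -0.2962, 0.0736]
eef_rot: [-0.001, 0.992, 0.125, -0.001]
wrist_force: [-0.6, -0.4, 0.3]
opening: 0.0474
grasp_force: 0.0
```

```bash
python3 - <<'E'
from m import *
s=read_state();print(s['tool_pos'],s['opening'])
c=get_calibration("wrist");im=get_image("wrist");save("w2",im)
for p,st in blobs(im,'red',(0,0,560,420)):
    u=st[0]+st[2]/2-.5; v=st[1]+st[3]-st[2]/2-.5
    print(p,st,onz(c,*p,.04).round(4),'disc',onz(c,u,v,.04).round(4))
E
```

```text
[ 0.5492406  -0.29615853  0.07361204] 0.04739122053908487
[160.08 145.62] [118, 111, 87, 73, 4916] [ 0.583  -0.2185  0.04  ] disc [ 0.5863 -0.2185  0.04  ]
[276.79 226.28] [254, 198, 46, 56, 2032] [ 0.5525 -0.2957  0.04  ] disc [ 0.5499 -0.2962  0.04  ]
[399.06 254.12] [360, 216, 81, 74, 4343] [ 0.5539 -0.3737  0.04  ] disc [ 0.5572 -0.3732  0.04  ]
```

Call:
apply_moves([
  [0.0005, 0, 0.025, 0],
  [0.0005, 0, 0.045, 0],
  [0.0005, 0, 0.058, 0],
  [0.0005, 0, 0.064, 0],
  [0.0005, 0, 0.0645, 0],
])

```text
clock: 16.17
tool_pos: [0.5505, -0.2977, 0.0102]
eef_rot: [0.0, 0.992, 0.125, 0.0]
wrist_force: [0.2, -0.0, -0.0]
opening: 0.0469
grasp_force: 0.0
```

Call:
apply_moves([
  [0, 0, 0, 0],
  [0, 0, 0, 0],
  [0, 0, 0, 0],
  [0, 0, 0, 0],
  [0, 0, 0, 0],
], hand=0.2, force=25)

```text
clock: 16.58
tool_pos: [0.5508, -0.298, 0.0111]
eef_rot: [0.001, 0.992, 0.124, 0.001]
wrist_force: [-1.1, 1.0, 5.7]
opening: 0.0297
grasp_force: 25.0
```

Call:
apply_moves([
  [0, 0, 0, 0],
  [0, 0, 0, 0],
  [0, 0, 0, 0],
])

```text
clock: 16.83
tool_pos: [0.5508, -0.298, 0.0111]
eef_rot: [0.001, 0.992, 0.124, 0.001]
wrist_force: [0.2, 1.8, 5.1]
opening: 0.03
grasp_force: 25.0
```

Call:
apply_moves([
  [0, 0, -0.01, 0],
  [0, 0, -0.035, 0],
  [0, 0, -0.07, 0],
  [0, 0, -0.105, 0],
  [0, 0, -0.13, 0],
])

```text
clock: 17.25
tool_pos: [0.5507, -0.2984, 0.1431]
eef_rot: [0.001, 0.992, 0.125, 0.001]
wrist_force: [1.1, -0.4, -0.4]
opening: 0.0297
grasp_force: 25.0
```

Call:
apply_moves([
  [0.001, -0.02, -0.015, 0],
  [0.003, -0.05, -0.03, 0],
  [0.005, -0.085, -0.035, 0],
  [0.007, -0.115, -0.035, 0],
  [0.009, -0.145, -0.035, 0],
])

```text
clock: 17.67
tool_pos: [0.5224, -0.1539, 0.1757]
eef_rot: [0.001, 0.992, 0.124, 0.001]
wrist_force: [0.1, 0.4, -1.6]
opening: 0.0299
grasp_force: 25.0
```

Call:
apply_moves([
  [0.002, -0.03, 0, 0],
  [0.004, -0.062, 0, 0],
  [0.006, -0.094, 0, 0],
  [0.008, -0.126, 0, 0],
  [0.01, -0.158, 0, 0],
])

```text
clock: 18.08
tool_pos: [0.4928, 0.0018, 0.1751]
eef_rot: [0.0, 0.992, 0.124, 0.0]
wrist_force: [-0.2, -0.0, -1.5]
opening: 0.0298
grasp_force: 25.0
```

Call:
apply_moves([
  [0.002, -0.032, 0, 0],
  [0.004, -0.064, 0, 0],
  [0.006, -0.096, 0, 0],
  [0.008, -0.126, 0, 0],
  [0.01, -0.145, 0, 0],
])

```text
clock: 18.5
tool_pos: [0.4661, 0.1459, 0.1751]
eef_rot: [-0.0, 0.992, 0.125, 0.0]
wrist_force: [-0.2, 0.1, -1.8]
opening: 0.0299
grasp_force: 25.0
```

Call:
apply_moves([
  [0, -0.012, 0, 0],
  [0, -0.0127, 0, 0],
  [0, -0.0127, 0, 0],
  [0, -0.0127, 0, 0],
])

```text
clock: 18.83
tool_pos: [0.4644, 0.1548, 0.1746]
eef_rot: [0.001, 0.992, 0.124, 0.0]
wrist_force: [0.3, -0.7, -0.9]
opening: 0.0299
grasp_force: 25.0
```

```bash
python3 - <<'E'
from m import *
s=read_state();print(s['tool_pos'],s['opening'],s['clock'],s['eef_rot'])
c=get_calibration("wrist");im=get_image("wrist");save("w3",im);np.save("w3.npy",im)
print(proj(c,(.4655,.1557,.086)),proj(c,(.4655,.1557,.064)))
for p,st in blobs(im,'red',(0,0,560,420)):print('red',p,st)
for p,st in blobs(im,'brass',(0,0,560,420)):print('brass',p,st)
for p,st in blobs(im,'blue',(0,0,560,420)):print('blue',p,st,onz(c,*p,.064).round(4))
for n in('scene','side'):
    c=get_calibration(n);im=get_image(n);np.save(n+"2.npy",im)
    u,v=proj(c,s['tool_pos']).astype(int)
    for p,st in blobs(im,'red',(u-60,v-60,u+60,v+60)):print(n,p,st)
E
```

```text
[0.46440405 0.15482586 0.17460113] 0.029900791320140976 18.8333 [5.41121992e-04 9.92238120e-01 1.24351188e-01 4.37957174e-05]
[275.14642581 206.87917516] [275.17880643 200.09906559]
red [80.82  2.99] [68, 0, 26, 9, 157]
red [276.   267.87] [243, 227, 67, 81, 4128]
brass [277.  206.7] [272, 199, 11, 16, 134]
brass [391.03 209.4 ] [383, 202, 17, 16, 172]
brass [503.72 212.21] [492, 205, 24, 16, 231]
brass [197.09 347.04] [189, 308, 20, 77, 830]
brass [354.9  346.92] [344, 308, 19, 77, 804]
brass [305.65 412.91] [65, 402, 421, 18, 4921]
blue [279.05 128.03] [262, 118, 35, 21, 690] [0.5219 0.1669 0.064 ]
blue [394.52 131.37] [377, 121, 37, 22, 724] [0.5415 0.0793 0.064 ]
blue [509.39 134.54] [491, 124, 38, 22, 741] [ 0.5612 -0.0082  0.064 ]
side [288.55 175.39] [284, 171, 10, 11, 94]
```

View pics/w3.png

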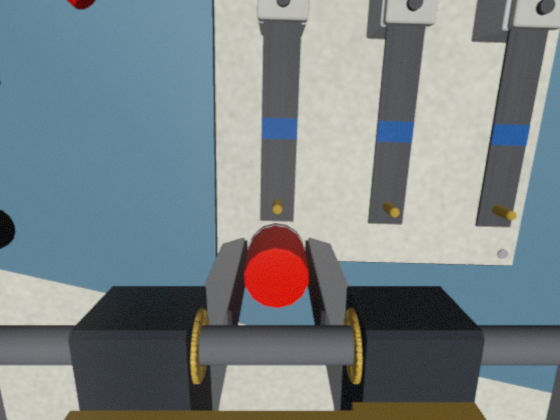

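The wrist view shows the cap upright in the fingers, its top disc centred at about (276,274). The left pin is at (277,207), just ahead in view. Next I compare cap and pin in the same camera.

```bash
python3 - <<'E'
from m import *
s=read_state();t=s['tool_pos'];print(t)
c=get_calibration("wrist");im=np.load("w3.npy")
h=cv2.cvtColor(im,cv2.COLOR_RGB2HSV)
m=(((h[...,0]<8)|(h[...,0]>172))&(h[...,1]>150)).astype(np.uint8);m[:220]=0;m[:,:230]=0;m[:,320:]=0;m[318:]=0
ct=max(cv2.findContours(m,0,1)[0],key=cv2.contourArea)[:,0]
low=ct[ct[:,1]>272]                      # near rim of the top disc
zt=t[2]-.0111+.04
P=np.array([onz(c,u,v,zt) for u,v in low])
A=np.c_[2*P[:,:2],np.ones(len(P))];x=np.linalg.lstsq(A,(P[:,:2]**2).sum(1),rcond=None)[0]
print('cap top centre',x[:2],'r',np.sqrt(x[2]+x[0]**2+x[1]**2),'-tcp',x[:2]-t[:2])
b=(abs(h[...,0].astype(int)-21)<9)&(h[...,1]>80)&(h[...,2]>60);b[:195]=0;b[222:]=0;b[:,:262]=0;b[:,295:]=0
v,u=np.nonzero(b);print('rows',[(r,u[v==r].min(),u[v==r].max()) for r in np.unique(v)])
print('pin top',onz(c,277,v.max()-4.5,.084),'pin mid',onz(c,u.mean(),v.mean(),.076))
for n in('scene','side'):
    k=get_calibration(n);im=np.load(n+"2.npy");u,v=proj(k,t);print(n,u,v,'tip/pin',proj(k,(.4655,.1557,.075)))
    save(n+"2",cv2.resize(im[int(v)-50:int(v)+60,int(u)-70:int(u)+70],None,fx=5,fy=5,interpolation=cv2.INTER_CUBIC))
E
```

```text
[0.4644716  0.15468687 0.17450972]
cap top centre [0.46394506 0.1546215 ] r 0.01448239489045331 -tcp [-5.26541987e-04 -6.53745452e-05]
rows [(np.int64(199), np.int64(276), np.int64(278)), (np.int64(200), np.int64(274), np.int64(280)), (np.int64(201), np.int64(274), np.int64(280)), (np.int64(202), np.int64(273), np.int64(281)), (np.int64(203), np.int64(273), np.int64(281)), (np.int64(204), np.int64(273), np.int64(281)), (np.int64(205), np.int64(273), np.int64(281)), (np.int64(206), np.int64(273), np.int64(281)), (np.int64(207), np.int64(272), np.int64(282)), (np.int64(208), np.int64(272), np.int64(282)), (np.int64(209), np.int64(272), np.int64(282)), (np.int64(210), np.int64(272), np.int64(282)), (np.int64(211), np.int64(273), np.int64(281)), (np.int64(212), np.int64(273), np.int64(281)), (np.int64(213), np.int64(274), np.int64(280)), (np.int64(214), np.int64(276), np.int64(278))]
pin top [0.46342994 0.15364171 0.084     ] pin mid [0.46356642 0.1536504  0.076     ]
scene 284.5461288537149 124.20081624346037 tip/pin [285.18714992 150.28830547]
side 312.25695204880634 231.79788343191137 tip/pin [311.11047774 252.06320501]
```

Cap and pin agree within about 1.5 mm between the wrist and fixed cameras, against 3 mm of clearance. I'm lowering to just above the pin, then onto it.

Call:
apply_moves([
  [0.0005, 0, 0.02, 0],
  [0.0005, 0, 0.045, 0],
  [0.0005, 0, 0.06, 0],
  [0.0005, 0, 0.072, 0],
  [0.0005, 0, 0.073, 0],
])

```text
clock: 19.4
tool_pos: [0.463, 0.1547, 0.0993]
eef_rot: [0.0, 0.992, 0.124, -0.003]
wrist_force: [-0.1, -0.4, -1.6]
opening: 0.0301
grasp_force: 25.0
```

Call:
apply_moves([
  [0, 0, 0, 0],
  [0, 0, 0.002, 0],
  [0, 0, 0.004, 0],
  [0, 0, 0.006, 0],
  [0, 0, 0.008, 0],
])

```text
clock: 19.82
tool_pos: [0.4651, 0.156, 0.094]
eef_rot: [0.0, 0.992, 0.125, 0.001]
wrist_force: [0.1, -0.3, -0.7]
opening: 0.0299
grasp_force: 25.0
```

```bash
python3 - <<'E'
from m import *
s=read_state();t=s['tool_pos'];print(t,s['wrist_force'])
o=[]
for n in('scene','side'):
    k=get_calibration(n);im=get_image(n);u,v=proj(k,t)
    o.append(cv2.resize(im[int(v)-35:int(v)+45,int(u)-40:int(u)+40],None,fx=5,fy=5,interpolation=cv2.INTER_CUBIC))
save("pl",np.hstack(o))
E
```

```text
[0.46509004 0.15602629 0.09395866] [ 0.10479808 -0.32266198 -0.65270762]
```

View pics/pl.png

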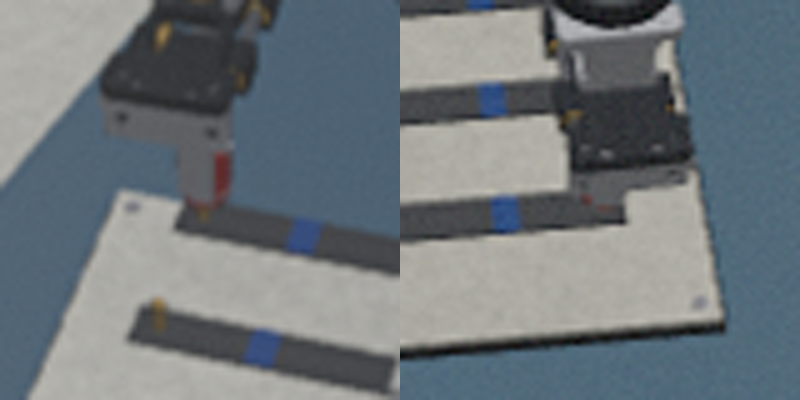

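The scene crop shows the pin foot at (205,212), right under the cap with no contact force. The side view is mostly hidden by the gripper. I keep lowering in steps.

Call:
apply_moves([
  [0, 0, 0.002, 0],
  [0, 0, 0.004, 0],
  [0, 0, 0.006, 0],
  [0, 0, 0.006, 0],
])

```text
clock: 20.25
tool_pos: [0.4643, 0.1559, 0.0871]
eef_rot: [0.0, 0.992, 0.125, -0.0]
wrist_force: [0.8, -0.2, -1.1]
opening: 0.0298
grasp_force: 25.0
```

Call:
apply_moves([
  [0, 0, 0.002, 0],
  [0, 0, 0.004, 0],
  [0, 0, 0.006, 0],
  [0, 0, 0.006, 0],
])

```text
clock: 20.58
tool_pos: [0.4643, 0.1559, 0.0811]
eef_rot: [0.0, 0.992, 0.125, -0.0]
wrist_force: [-0.2, 0.5, -1.9]
opening: 0.0299
grasp_force: 25.0
```

Call:
apply_moves([
  [0, 0, 0.002, 0],
  [0, 0, 0.004, 0],
  [0, 0, 0.005, 0],
  [0, 0, 0.005, 0],
  [0, 0, 0.005, 0],
])

```text
clock: 21.0
tool_pos: [0.4646, 0.1559, 0.0765]
eef_rot: [0.0, 0.992, 0.125, -0.0]
wrist_force: [-0.1, -0.6, -0.5]
opening: 0.0296
grasp_force: 25.0
```

```bash
python3 - <<'E'
from m import *
s=read_state();t=s['tool_pos'];print(t,s['wrist_force'])
o=[]
k=get_calibration('scene');im=get_image('scene');u,v=proj(k,t)
o.append(im[int(v)-40:int(v)+40,int(u)-30:int(u)+50])
im=get_image('wrist');np.save("w4.npy",im);c=get_calibration('wrist');print(blobs(im,'red',(200,150,360,330)),[(p,onz(c,*p,.064).round(4)) for p,_ in blobs(im,'blue',(200,0,360,220))])
save("pl2",np.hstack([cv2.resize(o[0],(400,400),interpolation=cv2.INTER_CUBIC),im[20:420,80:480]]))
E
```

```text
[0.46461759 0.15594142 0.07645262] [-0.09726104 -0.58809751 -0.54611237]
[(array([276.07, 267.6 ]), [243, 227, 67, 80, 4113])] [(array([282.78, 136.99]), array([0.522, 0.167, 0.064]))]
```

View pics/pl2.png

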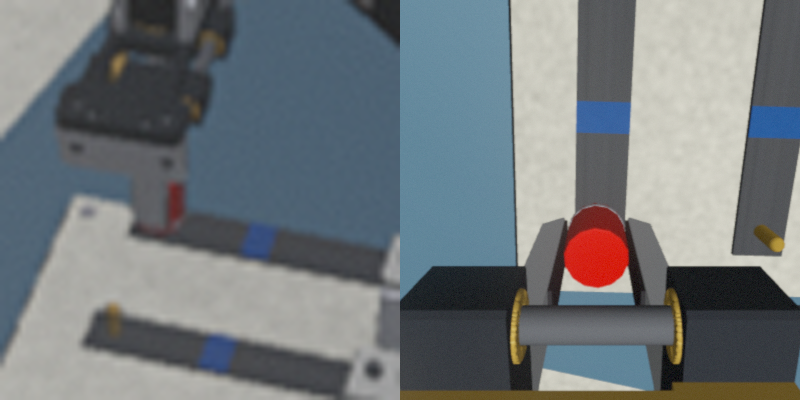

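The scene shows the leaf level and the cap almost down on it. The wrist shows the cap still upright at (276,268), and the force shows no push on the pin, so the pin is in the bore. I lower the last few mm, then release.

Call:
apply_moves([
  [0, 0, 0.002, 0],
  [0, 0, 0.004, 0],
  [0, 0, 0.005, 0],
  [0, 0, 0.005, 0],
  [0, 0, 0.005, 0],
])

```text
clock: 21.52
tool_pos: [0.4649, 0.156, 0.0716]
eef_rot: [0.0, 0.992, 0.125, 0.0]
wrist_force: [-0.3, 0.3, 0.0]
opening: 0.0294
grasp_force: 25.0
```

Call:
apply_moves([
  [0, 0, 0, 0],
  [0, 0, 0, 0],
  [0, 0, 0, 0],
  [0, 0, 0, 0],
  [0, 0, 0, 0],
], hand=0.6)

```text
clock: 21.93
tool_pos: [0.4646, 0.1559, 0.0715]
eef_rot: [0.0, 0.992, 0.125, -0.0]
wrist_force: [0.4, 0.3, 0.4]
opening: 0.0558
grasp_force: 0.0
```

Call:
apply_moves([
  [0, 0, 0, 0],
  [0, 0, 0, 0],
  [0, 0, 0, 0],
])

```text
clock: 22.18
tool_pos: [0.4647, 0.156, 0.0715]
eef_rot: [0.0, 0.992, 0.125, 0.0]
wrist_force: [0.1, -0.0, -0.0]
opening: 0.0563
grasp_force: 0.0
```

Call:
apply_moves([
  [0, 0, -0.01, 0],
  [0, 0, -0.03, 0],
  [0, 0, -0.06, 0],
  [0, 0, -0.09, 0],
  [0, 0, -0.12, 0],
])

```text
clock: 22.6
tool_pos: [0.4642, 0.1559, 0.1926]
eef_rot: [0.0, 0.992, 0.125, -0.0]
wrist_force: [-0.0, 0.5, 0.1]
opening: 0.0561
grasp_force: 0.0
```

Call:
apply_moves([
  [-0.02, 0, 0, 0],
  [-0.04, 0, 0, 0],
  [-0.06, 0, 0, 0],
  [-0.06, 0, 0, 0],
  [-0.06, 0, 0, 0],
])

```text
clock: 23.02
tool_pos: [0.4063, 0.1411, 0.1918]
eef_rot: [-0.0, 0.992, 0.125, 0.001]
wrist_force: [-0.2, 0.2, -0.4]
opening: 0.0562
grasp_force: 0.0
```

```bash
python3 - <<'E'
from m import *
s=read_state();print(s['tool_pos'],s['wrist_force'],s['clock'],s['opening'])
c=get_calibration('wrist');im=get_image('wrist')
for k in('red','blue'):
    for p,st in blobs(im,k,(0,0,560,420)):print(k,p,st,onz(c,*p,.1 if k=='red' else .064).round(4))
k=get_calibration('scene');a=get_image('scene');u,v=proj(k,(.4655,.1557,.08)).astype(int)
b=get_image('side');k=get_calibration('side');x,y=proj(k,(.4655,.1557,.08)).astype(int)
f=lambda i:cv2.resize(i,(267,267),interpolation=cv2.INTER_CUBIC)
save("fin",np.hstack([f(a[v-25:v+25,u-20:u+30]),f(b[y-25:y+25,x-30:x+20]),f(im[0:400,80:480])]))
E
```

```text
[0.40628605 0.141112   0.19184439] [-0.1501803   0.16210133 -0.39522459] 23.0167 0.05621455372435758
red [276.05 130.07] [257, 110, 39, 41, 1222] [0.4626 0.1555 0.1   ]
blue [280.32  49.67] [264, 39, 34, 23, 731] [0.5215 0.167  0.064 ]
blue [395.25  52.57] [378, 42, 36, 23, 760] [0.5416 0.0793 0.064 ]
blue [509.48  56.07] [491, 45, 38, 23, 775] [ 0.5612 -0.0083  0.064 ]
```

View pics/fin.png

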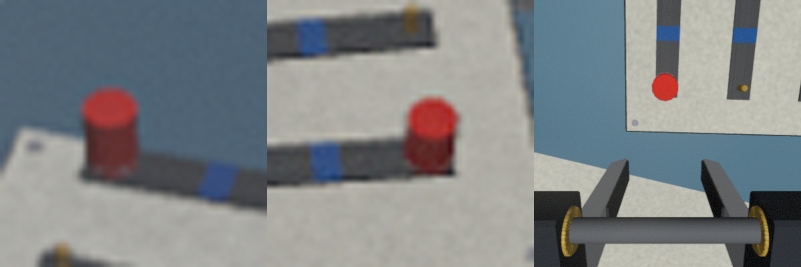

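All three views show the red cap standing fully down on the left leaf's end, its underside on the blade. The gripper is clear and open. A short hold, then I hand in.

Call:
apply_moves([
  [0, 0, 0, 0],
  [0, 0, 0, 0],
  [0, 0, 0, 0],
  [0, 0, 0, 0],
  [0, 0, 0, 0],
])

```text
clock: 23.58
tool_pos: [0.4067, 0.1412, 0.1914]
eef_rot: [0.0, 0.992, 0.125, -0.0]
wrist_force: [0.1, 0.4, 0.1]
opening: 0.0561
grasp_force: 0.0
```

```bash
python3 -c "from bench import *;print(finish_job())"
```

```text
the job is handed in; nothing more can be done
None
```

I pressed all three springs at about 7.5 N: the left gave about 8.2 mm, the middle 4.1 mm and the right 4.2 mm; the small red cap now sits over the left (weak) spring's pin, released, and the job was handed in at about 24 s with no verdict returned.

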